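# Put the four pole baskets away on their colour-matched stands

### The job

Tidy the ski wax bench: pick out the four coloured pole baskets and put each one, hub up, over the pin of the stand of its own colour, so that it lies flat, fully down on the stand's base, and let go of it. Leave the ski boot buckle and the ski brake lying where they are.

Things in the scene. Friction and masses are not known exactly. Their poses are not given: they have to be found in the camera images.
- basket_red: Loose red plastic ski pole basket, 30 g, lying flat, hub up: a spoked ring 72 mm across, 5 mm thick, with an upright tubular hub in the middle, 34 mm outside diameter, 24 mm bore open right through, hub top 32 mm above the underside. Grip it across the hub, fingertips above the ring. Origin: centre of the underside; z up along the hub; yaw does not matter.
- basket_blue: Loose blue plastic ski pole basket, 30 g, lying flat, hub up: a spoked ring 72 mm across, 5 mm thick, with an upright tubular hub in the middle, 34 mm outside diameter, 24 mm bore open right through, hub top 32 mm above the underside. Grip it across the hub, fingertips above the ring. Origin: centre of the underside; z up along the hub; yaw does not matter.
- basket_yellow: Loose yellow plastic ski pole basket, 30 g, lying flat, hub up: a spoked ring 72 mm across, 5 mm thick, with an upright tubular hub in the middle, 34 mm outside diameter, 24 mm bore open right through, hub top 32 mm above the underside. Grip it across the hub, fingertips above the ring. Origin: centre of the underside; z up along the hub; yaw does not matter.
- basket_green: Loose green plastic ski pole basket, 30 g, lying flat, hub up: a spoked ring 72 mm across, 5 mm thick, with an upright tubular hub in the middle, 34 mm outside diameter, 24 mm bore open right through, hub top 32 mm above the underside. Grip it across the hub, fingertips above the ring. Origin: centre of the underside; z up along the hub; yaw does not matter.
- stand_red: Fixed red stand: a red round base 60 mm across, 6 mm thick, with an upright bare steel pin in its middle, 8 mm thick, its round tip 32 mm above the bench. Origin: centre of the base's underside, on the bench, z = 0; z up along the pin. A basket that is home has the pin in its hub and its underside on the base, 6 mm above the bench (8 mm of play to each side), hub top 38 mm up.
- stand_blue: Fixed blue stand: a blue round base 60 mm across, 6 mm thick, with an upright bare steel pin in its middle, 8 mm thick, its round tip 32 mm above the bench. Origin: centre of the base's underside, on the bench, z = 0; z up along the pin. A basket that is home has the pin in its hub and its underside on the base, 6 mm above the bench (8 mm of play to each side), hub top 38 mm up.
- stand_yellow: Fixed yellow stand: a yellow round base 60 mm across, 6 mm thick, with an upright bare steel pin in its middle, 8 mm thick, its round tip 32 mm above the bench. Origin: centre of the base's underside, on the bench, z = 0; z up along the pin. A basket that is home has the pin in its hub and its underside on the base, 6 mm above the bench (8 mm of play to each side), hub top 38 mm up.
- stand_green: Fixed green stand: a green round base 60 mm across, 6 mm thick, with an upright bare steel pin in its middle, 8 mm thick, its round tip 32 mm above the bench. Origin: centre of the base's underside, on the bench, z = 0; z up along the pin. A basket that is home has the pin in its hub and its underside on the base, 6 mm above the bench (8 mm of play to each side), hub top 38 mm up.
- buckle: Loose black ski boot buckle with a dark steel lever, a bystander, 76 x 30 mm and 17 mm high, lying flat. Origin: centre of the underside; x along its length.
- ski_brake: Loose bent steel ski brake, a bystander: a U of 6 mm wire with two black feet and a steel pedal plate, about 82 x 54 mm and 10 mm high, lying flat. Origin: near its middle, on the bench; x along its length towards the pedal plate.

How it is judged:
By the outcome, as a careful person would: the job done as asked, in the order asked, and still so for the second after the job is handed in, with the robot touching nothing.
It also fails if it takes over 106 s, if anything falls off the work surface, if the arm or the gripper's body presses on something with over 40 N, if the wrist force passes 120 N, or if a joint passes its speed limit or range.

### The arm

A 6-joint arm with a two-finger parallel gripper is mounted at the origin on the work surface. World frame = base frame: x ahead of the robot, y to its left, z up, the work surface at z = 0. Lengths are in m, angles in rad, forces in N, time in s.
With the tool pointing down it reaches from about 0.275 to 0.75 m from the base axis. Payload 10.2 kg.
Tool frame: the origin (TCP) lies at the very end of the fingers, on their centre line; the grasp point (between the pads) lies 19 mm behind it (manip.grip_point_offset is the distance from the TCP to the grasp point, in m); z points along the fingers, y is the line along which they close (so a half turn about z gives the same grasp; the last joint's range is limited). The gripper opens to 88 mm and grips with 3 to 60 N. Pads are 18 mm wide; open, the fingers measure 123 mm over their backs; the gripper's body (75 mm by 187 mm) begins 45 mm behind the grasp point.
Start: joints at [1.037, 0.313, 1.498, -0, 1.331, -0.223], TCP at [0.161, 0.5, 0.239] pointing down, gripper open.
Joint ranges: [-2.94, 2.94], [-0.97, 2.17], [0.19, 2.56], [-1.23, 4.37], [0.02, 3.11], [-2.88, 2.88]. Speed limits (rad/s): [2.39, 2.39, 3.01, 3.14, 3.14, 3.14].

### API

Orientations are given as a unit quaternion [x, y, z, w].
In Python, from station import manip gives the robot as it stands.
- The arm moves only by the shell command python3 -m jog 'ROWS' [FORCE]. ROWS is JSON, a list of rows, each a list of 7 numbers: the shift along the tool's x, y, z in mm, then the turn, a rotation vector about the tool's x, y, z in degrees, then the finger opening in mm, from 0 to 88.1. A call has 1 to 20 rows; each row is the pose to reach, as a shift and turn from the pose commanded when the call began, along the tool's axes at that moment; what a row does not reach only later rows make up. A row lasts 1/12 s, in which the tool goes at most 41.7 mm and 7.16 degrees, less where a joint would pass 70% of its speed; a pose out of reach is approached as far as the arm can. A call with a gripper value outside its range is refused whole. The fingers move at their own pace and stop on an object; FORCE is the grip in N (left out, the last holds). Time passes only in rows, so rows that repeat a pose let the fingers close. It gives the time, the measured TCP pose, the force, the opening and the grip force at its end, in the units of the state.
- manip.observe(): the state, without advancing time (a new reading comes with each control period).
- manip.snapshot(name): name is "side" or "top" or "wrist"; returns the picture (400x640x3 uint8, red, green, blue); there is no depth.
- manip.get_calibration(name): a dict with "fovy" (degrees; the focal length in pixels is half the picture's height over the tangent of half this angle, whatever the lens; pixels are square), "cx", "cy" (the principal point, pixels), "camera_from_world" (4x4, takes a point from world to camera coordinates); the wrist camera has in their place "T_tool_cam" (4x4, takes a point from camera to tool coordinates, whose origin is the TCP and whose axes are the flange's). Camera axes: x right, y down, z forward; pixel columns grow to the right and rows downward; lengths in m; the calibration is good to about 2 mm. A picture is of the moment at which its call begins: read the wrist's pose just before it. get_calibration takes no time and is no camera call.
- manip.sign_off(): hands the job in; it is judged then, once.
The state is a dict: "clock": time; "joints": joint angles; "joint_velocities": joint speeds; "effort": joint torques, N m; "eef_pos": TCP position; "eef_rot": TCP orientation; "ft_force": force on the tool from outside, world axes, zero at the start; "wrist_torque": the same for the moment, N m; "opening": finger opening in m; "finger_force": force on a finger pad.
Only numpy, scipy, OpenCV 4.12 (cv2) and the standard library are available. Lean on these libraries where they do the work, as an engineer would, in place of code of your own. Each camera call takes 0.05 s, during which the arm holds its last target. There are 200 camera calls.

## Working session

There is one attempt and no reset: what is moved stays moved. The work goes in short steps, Python scripts to look and compute and a shell command to move; the robot and the scene stay as the last step left them, time stands still between calls to the robot, and variables do not carry over. Pictures are saved under pics/ and viewed, at most 14 in all, crops included, and the job is handed in when it is done.

```bash
mkdir -p pics; ls
python3 - <<'E'
from station import manip
import cv2, numpy as np
np.set_printoptions(precision=4,suppress=True)
s=manip.observe(); print(s['clock'],s['eef_pos'],s['eef_rot'],s['opening'],manip.grip_point_offset)
for n in("top","side"):
    cv2.imwrite(f"pics/{n}0.png",manip.snapshot(n)[...,::-1]); print(n,manip.get_calibration(n))
print(manip.get_calibration("wrist"))
E
```

```text
pics
0.0 [0.1604 0.4996 0.2382] [ 0.1548  0.9879 -0.0006 -0.0002] 0.08806264517957303 0.0187
top {'fovy': 54.53287298110709, 'cx': 319.20675576004555, 'cy': 199.03311459332116, 'camera_from_world': array([[-0.02  , -0.9996, -0.0221,  0.015 ],
       [-0.9854,  0.0234, -0.1688,  0.5222],
       [ 0.1692,  0.0184, -0.9854,  1.1081],
       [ 0.    ,  0.    ,  0.    ,  1.    ]])}
side {'fovy': 57.17706920402533, 'cx': 322.2302551392313, 'cy': 204.5783946228942, 'camera_from_world': array([[ 0.7378, -0.675 ,  0.0054, -0.4051],
       [-0.4594, -0.5081, -0.7286,  0.2692],
       [ 0.4945,  0.5351, -0.685 ,  0.5985],
       [ 0.    ,  0.    ,  0.    ,  1.    ]])}
{'fovy': 61.62749433875617, 'cx': 322.5587120180325, 'cy': 200.99341715594264, 'T_tool_cam': array([[ 0.0015, -0.9462, -0.3237,  0.0851],
       [ 1.    ,  0.0014,  0.0003, -0.0003],
       [ 0.0002, -0.3237,  0.9462, -0.1461],
       [ 0.    ,  0.    ,  0.    ,  1.    ]])}
```

View pics/top0.png

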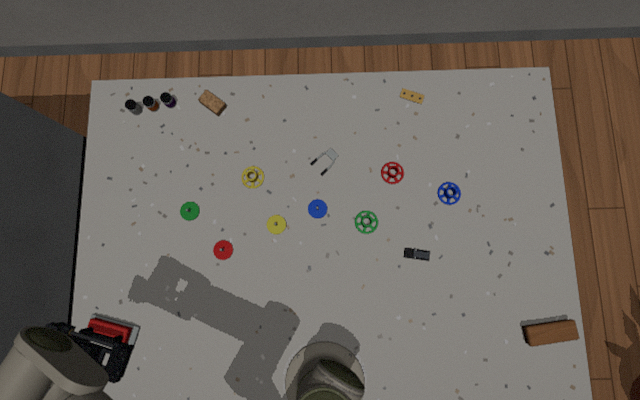

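View pics/side0.png

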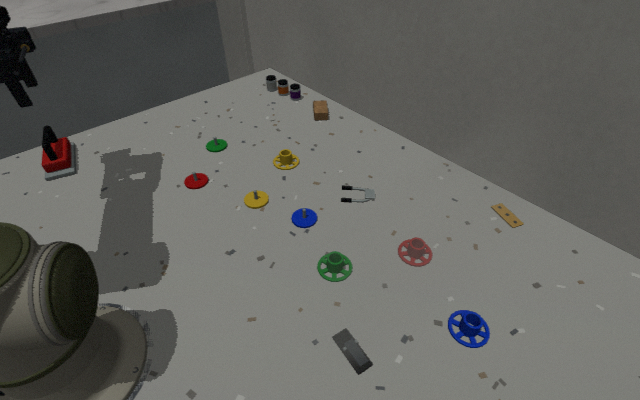

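Top and side views show the baskets at (top px) yellow (253,177), red (392,173), blue (449,193) and green (366,222). The stands are green (190,211), red (223,250), yellow (277,225) and blue (318,208). Next I measure them in both views.

```bash
cat > h.py <<'E'
import cv2, numpy as np
from station import manip
np.set_printoptions(precision=4,suppress=True)
HUE={'red':((0,8),(172,180)),'yellow':((18,34),),'green':((48,85),),'blue':((108,130),)}
def world(n,uv,z):
    c=manip.get_calibration(n);M=c['camera_from_world'];f=200/np.tan(np.radians(c['fovy']/2))
    d=M[:3,:3].T@np.array([(uv[0]-c['cx'])/f,(uv[1]-c['cy'])/f,1]); o=-M[:3,:3].T@M[:3,3]
    return (o+d*(z-o[2])/d[2])[:2]
def find(n,img,zs=.0055):
    h=cv2.cvtColor(img,cv2.COLOR_RGB2HSV); out={}
    for k,rs in HUE.items():
        m=sum(cv2.inRange(h,(a,110,50),(b,255,255)) for a,b in rs).astype(np.uint8)
        m=cv2.morphologyEx(m,cv2.MORPH_CLOSE,np.ones((3,3)))
        L=[]
        for c in cv2.findContours(m,cv2.RETR_EXTERNAL,cv2.CHAIN_APPROX_NONE)[0]:
            if len(c)<25 : continue
            # ground-project outline and fit circle by hull
            g=np.array([world(n,p,zs) for p in cv2.convexHull(c)[:,0].astype(float)],np.float32)
            (x,y),r=cv2.minEnclosingCircle(g); 
            if r<.05:
                e=cv2.moments(cv2.convexHull(c)); L.append((np.round([x,y,r],4),np.round(world(n,(e['m10']/e['m00'],e['m01']/e['m00']),zs),4)))
        out[k]=L
    return out
E
python3 - <<'E'
from h import *
for n in('top','side'):
    r=find(n,cv2.imread(f'pics/{n}0.png')[...,::-1])
    for k in r:
        print(n,k,*[f"{a} {b}" for a,b in r[k]],sep='\n   ')
E
```

```text
top
   red
   [0.3812 0.2994 0.0294] [0.3811 0.2994]
   [ 0.6072 -0.2226  0.0351] [ 0.607  -0.2225]
top
   yellow
   [0.4548 0.1373 0.029 ] [0.4547 0.1376]
   [0.6045 0.2114 0.0351] [0.6046 0.2113]
   [ 0.8584 -0.2978  0.0371] [ 0.8579 -0.298 ]
top
   green
   [ 0.4565 -0.1356  0.0345] [ 0.4563 -0.1357]
   [0.5029 0.4053 0.0289] [0.5028 0.4054]
top
   blue
   [0.5006 0.0116 0.0289] [0.5004 0.0116]
   [ 0.5384 -0.3918  0.0349] [ 0.5385 -0.3924]
side
   red
   [ 0.6118 -0.2221  0.0383] [ 0.609  -0.2239]
   [0.3814 0.299  0.0326] [0.3815 0.2985]
side
   yellow
   [ 0.8567 -0.3008  0.0384] [ 0.8572 -0.3026]
   [0.4546 0.1376 0.0322] [0.4547 0.1363]
   [0.6123 0.2179 0.0479] [0.608  0.2145]
side
   green
   [ 0.4567 -0.1356  0.0369] [ 0.4561 -0.138 ]
   [0.5048 0.404  0.0324] [0.5034 0.4046]
side
   blue
   [ 0.5391 -0.3932  0.0372] [ 0.5379 -0.3952]
   [0.5013 0.0105 0.0316] [0.5004 0.0101]
```

```bash
cat >> h.py <<'E'
from scipy.spatial.transform import Rotation as R
def go(x,y,z,yawx=180):
    s=manip.observe();r=R.from_quat(s['eef_rot']);d=np.array([x,y,z])-s['eef_pos']
    T=R.from_euler('zx',[yawx,180],degrees=True)  # tool x at yawx, z down
    print(round(s['clock'],2),'rows',np.round(r.inv().apply(d)*1e3,1),np.round((r.inv()*T).as_rotvec(degrees=True),1),s['opening'])
E
python3 -c "from h import *; go(.607,-.2225,.15)"
```

```text
0.1 rows [-646.  -550.9   88.7] [ -0.1  -0.  -17.8] 0.08832778589357577
```

```bash
python3 -m jog '[[-646,-551,89,0,0,-17.8,60],[-646,-551,89,0,0,-17.8,60],[-646,-551,89,0,0,-17.8,60],[-646,-551,89,0,0,-17.8,60],[-646,-551,89,0,0,-17.8,60],[-646,-551,89,0,0,-17.8,60],[-646,-551,89,0,0,-17.8,60],[-646,-551,89,0,0,-17.8,60],[-646,-551,89,0,0,-17.8,60],[-646,-551,89,0,0,-17.8,60],[-646,-551,89,0,0,-17.8,60],[-646,-551,89,0,0,-17.8,60],[-646,-551,89,0,0,-17.8,60],[-646,-551,89,0,0,-17.8,60],[-646,-551,89,0,0,-17.8,60],[-646,-551,89,0,0,-17.8,60],[-646,-551,89,0,0,-17.8,60],[-646,-551,89,0,0,-17.8,60],[-646,-551,89,0,0,-17.8,60],[-646,-551,89,0,0,-17.8,60]]' 15; python3 -c "from h import *; go(.607,-.2225,.009)"
```

```text
clock: 1.77
eef_pos: [0.5928, -0.2002, 0.152]
eef_rot: [0.0, 1.0, 0.0, -0.0]
ft_force: [-0.0, 0.8, 0.7]
opening: 0.0602
finger_force: 0.0
1.77 rows [-14.3 -22.4 143. ] [ 0. -0. -0.] 0.060225862194450676
```

```bash
python3 -m jog '[[-10,-16,40,0,0,0,60],[-10,-16,60,0,0,0,60],[-10,-16,60,0,0,0,60],[-10,-16,60,0,0,0,60],[-10,-16,60,0,0,0,60],[-10,-16,60,0,0,0,60]]'
python3 - <<'E'
from h import *
go(.607,-.2225,.009)
cv2.imwrite("pics/w1.png",manip.snapshot("wrist")[...,::-1])
E
```

```text
clock: 2.27
eef_pos: [0.603, -0.2141, 0.095]
eef_rot: [-0.0, 1.0, -0.001, 0.001]
ft_force: [0.0, 0.8, 0.4]
opening: 0.06
finger_force: 0.0
2.27 rows [-3.7 -8.3 86. ] [-0.1  0.2  0. ] 0.06001605810404732
```

View pics/w1.png

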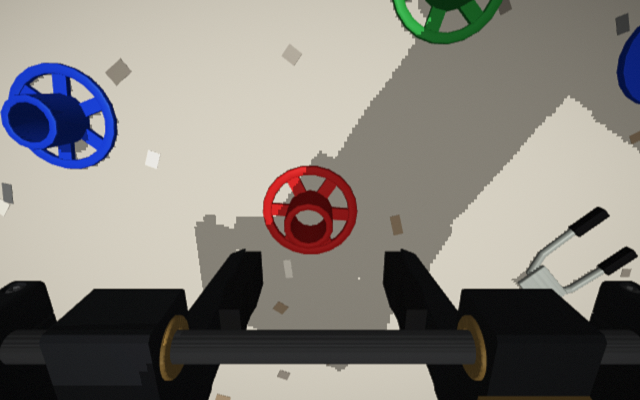

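The wrist picture shows the red basket at (310,210), about 8 mm off the finger midline, which matches the computed correction. I'll descend and grip.

```bash
python3 -m jog '[[-2,-5,20,0,0,0,60],[-4,-8,40,0,0,0,60],[-4,-8,60,0,0,0,60],[-4,-8,75,0,0,0,60],[-4,-8,84,0,0,0,60],[-4,-8,84,0,0,0,60],[-4,-8,84,0,0,0,60],[-4,-8,84,0,0,0,60]]'; python3 -c "from h import *; go(.607,-.2225,.010)"
```

```text
clock: 2.98
eef_pos: [0.607, -0.2226, 0.0103]
eef_rot: [-0.0, 1.0, -0.001, 0.001]
ft_force: [-0.9, 0.1, 0.1]
opening: 0.0599
finger_force: 0.0
2.98 rows [-0.   0.1  0.3] [-0.1  0.1  0. ] 0.05991924588924482
```

```bash
python3 -m jog '[[0,0,0,0,0,0,25],[0,0,0,0,0,0,25],[0,0,0,0,0,0,25],[0,0,0,0,0,0,25],[0,0,0,0,0,0,25],[0,0,0,0,0,0,25],[0,0,0,0,0,0,25],[0,0,0,0,0,0,25],[0,0,-10,0,0,0,25],[0,0,-30,0,0,0,25],[0,0,-55,0,0,0,25],[0,0,-80,0,0,0,25],[0,0,-80,0,0,0,25],[0,0,-80,0,0,0,25],[0,0,-80,0,0,0,25]]' 15; python3 -c "from h import *; go(.3812,.2992,.1)"
```

```text
clock: 4.23
eef_pos: [0.6058, -0.2221, 0.0879]
eef_rot: [0.0, 1.0, 0.0, -0.001]
ft_force: [0.2, 0.4, -0.3]
opening: 0.0346
finger_force: 15.0
4.23 rows [224.7 521.2 -11.4] [ 0.  -0.1 -0. ] 0.03455066724717873
```

```bash
python3 -m jog '[[8,18,-6,0,0,0,25],[20,47,-12,0,0,0,25],[34,78,-12,0,0,0,25],[48,112,-12,0,0,0,25],[63,146,-12,0,0,0,25],[78,180,-12,0,0,0,25],[93,215,-12,0,0,0,25],[108,250,-12,0,0,0,25],[123,285,-12,0,0,0,25],[138,320,-12,0,0,0,25],[153,355,-12,0,0,0,25],[168,390,-12,0,0,0,25],[183,424,-12,0,0,0,25],[197,457,-12,0,0,0,25],[209,485,-12,0,0,0,25],[218,506,-12,0,0,0,25],[225,521,-12,0,0,0,25],[225,521,-12,0,0,0,25],[225,521,-12,0,0,0,25],[225,521,-12,0,0,0,25]]'
python3 - <<'E'
from h import *
go(.3812,.2992,.016)
cv2.imwrite("pics/w2.png",manip.snapshot("wrist")[...,::-1])
E
```

```text
clock: 5.9
eef_pos: [0.3814, 0.298, 0.1001]
eef_rot: [0.0, 1.0, -0.0, -0.001]
ft_force: [-0.4, 0.1, 0.8]
opening: 0.034
finger_force: 15.0
5.9 rows [ 0.1  1.3 84.1] [-0.  -0.1 -0. ] 0.033998445133568124
```

View pics/w2.png

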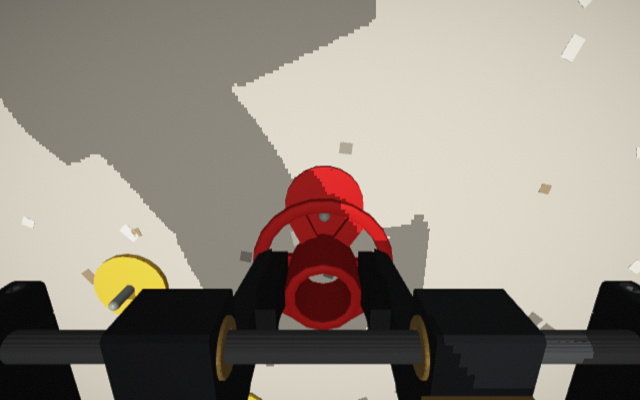

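The basket is held upright, with the red stand's pin (324,216) on the finger midline. I'll lower it, then release and retreat.

```bash
python3 -m jog '[[0,1,15,0,0,0,25],[0,1,35,0,0,0,25],[0,1,50,0,0,0,25],[0,1,65,0,0,0,25],[0,1,75,0,0,0,25],[0,1,80,0,0,0,25],[0,1,83,0,0,0,25],[0,1,83,0,0,0,25],[0,1,83,0,0,0,25],[0,1,83,0,0,0,25]]'; python3 -m jog '[[0,0,0,0,0,0,60],[0,0,0,0,0,0,60],[0,0,0,0,0,0,60],[0,0,0,0,0,0,60],[0,0,0,0,0,0,60],[0,0,-20,0,0,0,60],[0,0,-45,0,0,0,60],[0,0,-75,0,0,0,60],[0,0,-90,0,0,0,60],[0,0,-90,0,0,0,60],[0,0,-90,0,0,0,60]]'; python3 -c "from h import *; go(.5384,-.392,.1)"
```

```text
clock: 6.78
eef_pos: [0.3817, 0.2998, 0.0183]
eef_rot: [0.0, 1.0, 0.0, 0.001]
ft_force: [-0.6, -1.0, 0.2]
opening: 0.0343
finger_force: 15.0
clock: 7.7
eef_pos: [0.3814, 0.2998, 0.1078]
eef_rot: [0.0, 1.0, 0.0, 0.0]
ft_force: [0.7, 0.1, -0.7]
opening: 0.0597
finger_force: 0.0
7.7 rows [-157.  -691.8    7.7] [ 0.   0.1 -0. ] 0.059680975492580224
```

```bash
python3 -m jog '[[-157,-692,8,0,0,0,60],[-157,-692,8,0,0,0,60],[-157,-692,8,0,0,0,60],[-157,-692,8,0,0,0,60],[-157,-692,8,0,0,0,60],[-157,-692,8,0,0,0,60],[-157,-692,8,0,0,0,60],[-157,-692,8,0,0,0,60],[-157,-692,8,0,0,0,60],[-157,-692,8,0,0,0,60],[-157,-692,8,0,0,0,60],[-157,-692,8,0,0,0,60],[-157,-692,8,0,0,0,60],[-157,-692,8,0,0,0,60],[-157,-692,8,0,0,0,60],[-157,-692,8,0,0,0,60],[-157,-692,8,0,0,0,60],[-157,-692,8,0,0,0,60],[-157,-692,8,0,0,0,60],[-157,-692,8,0,0,0,60]]'; python3 -m jog '[[0,0,0,0,0,0,60],[0,0,0,0,0,0,60],[0,0,0,0,0,0,60]]';python3 - <<'E'
from h import *
go(.5384,-.392,.010)
cv2.imwrite("pics/t2.png",manip.snapshot("top")[130:330,120:480,::-1].repeat(2,0).repeat(2,1))
E
```

```text
clock: 9.37
eef_pos: [0.5377, -0.3913, 0.0978]
eef_rot: [0.0, 1.0, 0.001, -0.001]
ft_force: [0.4, 0.6, 0.4]
opening: 0.0601
finger_force: 0.0
clock: 9.62
eef_pos: [0.5384, -0.3913, 0.0999]
eef_rot: [-0.001, 1.0, 0.0, -0.0]
ft_force: [-0.5, -0.4, 0.6]
opening: 0.0597
finger_force: 0.0
9.62 rows [ 0.  -0.7 89.9] [ 0.  -0.   0.1] 0.05966160301121979
```

View pics/t2.png

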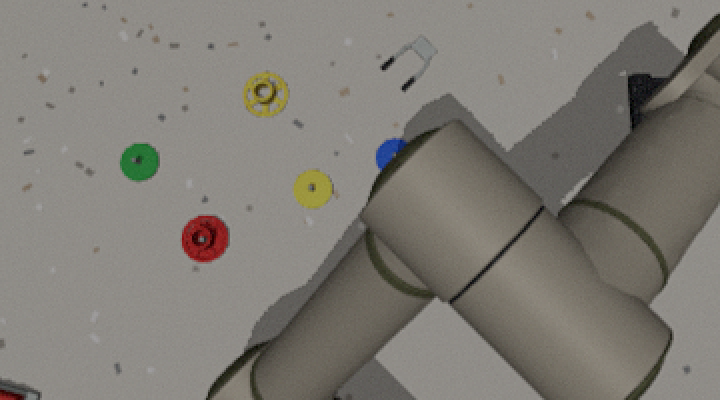

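The red basket sits concentric on its stand at crop px (205,239), with the pin in its hub. Next is blue.

```bash
python3 -m jog '[[0,-1,25,0,0,0,60],[0,-1,50,0,0,0,60],[0,-1,70,0,0,0,60],[0,-1,82,0,0,0,60],[0,-1,90,0,0,0,60],[0,-1,90,0,0,0,60],[0,-1,90,0,0,0,60],[0,-1,90,0,0,0,25],[0,-1,90,0,0,0,25],[0,-1,90,0,0,0,25],[0,-1,90,0,0,0,25],[0,-1,90,0,0,0,25],[0,-1,90,0,0,0,25],[0,-1,90,0,0,0,25],[0,-1,90,0,0,0,25]]'; python3 -m jog '[[0,0,-10,0,0,0,25],[0,0,-30,0,0,0,25],[0,0,-60,0,0,0,25],[0,0,-80,0,0,0,25],[0,0,-90,0,0,0,25],[0,0,-90,0,0,0,25],[0,0,-90,0,0,0,25]]'; python3 -c "from h import *; go(.5005,.0113,.1)"
```

```text
clock: 10.92
eef_pos: [0.5384, -0.3935, 0.0102]
eef_rot: [0.0, 1.0, -0.0, 0.0]
ft_force: [-0.2, 0.3, 4.5]
opening: 0.0336
finger_force: 15.0
clock: 11.5
eef_pos: [0.5381, -0.3931, 0.0991]
eef_rot: [0.0, 1.0, 0.0, -0.0]
ft_force: [0.4, 0.2, -0.8]
opening: 0.0334
finger_force: 15.0
11.5 rows [ 37.6 404.4  -0.7] [ 0. -0. -0.] 0.03342481408381452
```

```bash
python3 -m jog '[[2,18,0,0,0,0,25],[4,46,0,0,0,0,25],[7,80,0,0,0,0,25],[10,116,0,0,0,0,25],[14,153,0,0,0,0,25],[17,190,0,0,0,0,25],[21,227,0,0,0,0,25],[24,264,0,0,0,0,25],[28,300,0,0,0,0,25],[31,334,0,0,0,0,25],[34,364,0,0,0,0,25],[36,388,0,0,0,0,25],[37,404,0,0,0,0,25],[37,404,0,0,0,0,25],[37,404,0,0,0,0,25],[37,404,0,0,0,0,25],[37,404,0,0,0,0,25]]'
python3 - <<'E'
from h import *
go(.5005,.0113,.016)
cv2.imwrite("pics/w3.png",manip.snapshot("wrist")[...,::-1])
E
```

```text
clock: 12.92
eef_pos: [0.5012, 0.0098, 0.0992]
eef_rot: [0.001, 1.0, 0.0, -0.0]
ft_force: [1.3, 0.3, -0.6]
opening: 0.0337
finger_force: 15.0
12.92 rows [ 0.7  1.5 83.2] [ 0.  -0.  -0.1] 0.033703902467992694
```

View pics/w3.png

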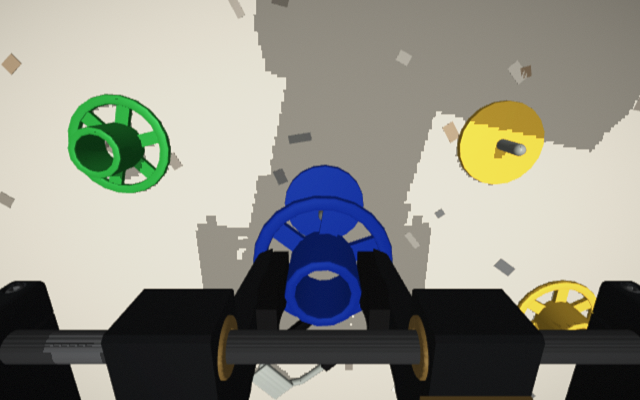

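The blue basket is held upright, with the blue stand's pin (322,215) on the finger midline. I'll lower and release.

```bash
python3 -m jog '[[0,1,15,0,0,0,25],[0,1,35,0,0,0,25],[0,1,50,0,0,0,25],[0,1,65,0,0,0,25],[0,1,75,0,0,0,25],[0,1,80,0,0,0,25],[0,1,82,0,0,0,25],[0,1,82,0,0,0,25],[0,1,82,0,0,0,25],[0,1,82,0,0,0,25]]'; python3 -m jog '[[0,0,0,0,0,0,60],[0,0,0,0,0,0,60],[0,0,0,0,0,0,60],[0,0,0,0,0,0,60],[0,0,0,0,0,0,60],[0,0,-20,0,0,0,60],[0,0,-45,0,0,0,60],[0,0,-75,0,0,0,60],[0,0,-90,0,0,0,60],[0,0,-90,0,0,0,60],[0,0,-90,0,0,0,60]]'; python3 -c "from h import *; go(.6046,.2114,.1)"
```

```text
clock: 13.8
eef_pos: [0.5017, 0.0116, 0.0183]
eef_rot: [0.0, 1.0, -0.0, 0.001]
ft_force: [0.0, 0.2, 0.0]
opening: 0.0336
finger_force: 15.0
clock: 14.72
eef_pos: [0.5014, 0.0117, 0.1079]
eef_rot: [0.0, 1.0, -0.0, 0.001]
ft_force: [-0.7, 0.5, -0.7]
opening: 0.0601
finger_force: 0.0
14.72 rows [-103.1  199.7    7.9] [-0.   0.1 -0. ] 0.06014962671695826
```

```bash
python3 -m jog '[[-103,200,8,0,0,0,60],[-103,200,8,0,0,0,60],[-103,200,8,0,0,0,60],[-103,200,8,0,0,0,60],[-103,200,8,0,0,0,60],[-103,200,8,0,0,0,60],[-103,200,8,0,0,0,60],[-103,200,8,0,0,0,60],[-103,200,8,0,0,0,60],[-103,200,8,0,0,0,60]]'; python3 -c "from h import *; go(.6046,.2114,.01)"
```

```text
clock: 15.55
eef_pos: [0.6039, 0.2105, 0.0992]
eef_rot: [0.001, 1.0, -0.0, -0.001]
ft_force: [0.6, -0.1, -0.3]
opening: 0.06
finger_force: 0.0
15.55 rows [-0.8  0.9 89.2] [-0.  -0.1 -0.1] 0.05999349497091537
```

```bash
python3 -m jog '[[0,0,25,0,0,0,60],[0,0,50,0,0,0,60],[0,0,70,0,0,0,60],[0,0,82,0,0,0,60],[0,0,89,0,0,0,60],[0,0,89,0,0,0,60],[0,0,89,0,0,0,60],[0,0,89,0,0,0,25],[0,0,89,0,0,0,25],[0,0,89,0,0,0,25],[0,0,89,0,0,0,25],[0,0,89,0,0,0,25],[0,0,89,0,0,0,25],[0,0,89,0,0,0,25],[0,0,89,0,0,0,25]]'; python3 -m jog '[[0,0,-10,0,0,0,25],[0,0,-30,0,0,0,25],[0,0,-60,0,0,0,25],[0,0,-80,0,0,0,25],[0,0,-90,0,0,0,25],[0,0,-90,0,0,0,25],[0,0,-90,0,0,0,25]]'; python3 -c "from h import *; go(.4547,.1373,.1)"
```

```text
clock: 16.8
eef_pos: [0.6045, 0.2118, 0.0111]
eef_rot: [0.0, 1.0, 0.0, 0.0]
ft_force: [-0.8, -0.3, 4.3]
opening: 0.0324
finger_force: 15.0
clock: 17.38
eef_pos: [0.604, 0.2117, 0.1001]
eef_rot: [0.0, 1.0, -0.0, -0.0]
ft_force: [-0.5, 1.0, -1.2]
opening: 0.0324
finger_force: 15.0
17.38 rows [149.3 -74.4   0.2] [-0. -0. -0.] 0.032408812286342514
```

```bash
python3 -m jog '[[14,-7,0,0,0,0,25],[40,-20,0,0,0,0,25],[70,-35,0,0,0,0,25],[100,-50,0,0,0,0,25],[125,-62,0,0,0,0,25],[141,-70,0,0,0,0,25],[149,-74,0,0,0,0,25],[149,-74,0,0,0,0,25],[149,-74,0,0,0,0,25],[149,-74,0,0,0,0,25],[149,-74,0,0,0,0,25]]'
python3 - <<'E'
from h import *
go(.4547,.1373,.016)
cv2.imwrite("pics/w4.png",manip.snapshot("wrist")[...,::-1])
E
```

```text
clock: 18.3
eef_pos: [0.4557, 0.138, 0.1002]
eef_rot: [-0.0, 1.0, 0.0, -0.0]
ft_force: [-0.7, -0.3, -0.2]
opening: 0.0327
finger_force: 15.0
18.3 rows [ 1.  -0.7 84.2] [ 0. -0.  0.] 0.032706518639703946
```

View pics/w4.png

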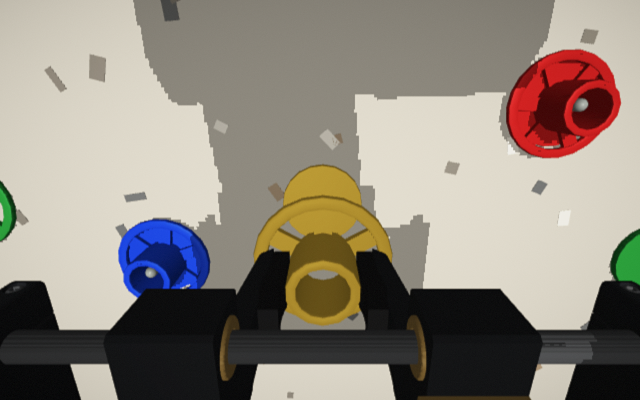

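The yellow basket is held as the others were, with its hub centred at (322,293) and its stand straight ahead on the midline. Red and blue are seen home with the pins inside their hubs.

```bash
python3 -m jog '[[1,-1,15,0,0,0,25],[1,-1,35,0,0,0,25],[1,-1,50,0,0,0,25],[1,-1,65,0,0,0,25],[1,-1,75,0,0,0,25],[1,-1,80,0,0,0,25],[1,-1,82,0,0,0,25],[1,-1,82,0,0,0,25],[1,-1,82,0,0,0,25],[1,-1,82,0,0,0,25]]'; python3 -m jog '[[0,0,0,0,0,0,60],[0,0,0,0,0,0,60],[0,0,0,0,0,0,60],[0,0,0,0,0,0,60],[0,0,0,0,0,0,60],[0,0,-20,0,0,0,60],[0,0,-45,0,0,0,60],[0,0,-75,0,0,0,60],[0,0,-90,0,0,0,60],[0,0,-90,0,0,0,60],[0,0,-90,0,0,0,60]]'; python3 -c "from h import *; go(.4565,-.1357,.1)"
```

```text
clock: 19.18
eef_pos: [0.4548, 0.1368, 0.0193]
eef_rot: [0.0, 1.0, 0.0, 0.001]
ft_force: [-0.1, 0.1, -0.2]
opening: 0.0324
finger_force: 15.0
clock: 20.1
eef_pos: [0.4544, 0.1367, 0.1088]
eef_rot: [0.0, 1.0, 0.0, 0.001]
ft_force: [0.3, -0.2, -0.7]
opening: 0.06
finger_force: 0.0
20.1 rows [  -2.1 -272.4    8.8] [ 0.   0.1 -0. ] 0.06004117294411796
```

```bash
python3 -m jog '[[-2,-272,8,0,0,0,60],[-2,-272,8,0,0,0,60],[-2,-272,8,0,0,0,60],[-2,-272,8,0,0,0,60],[-2,-272,8,0,0,0,60],[-2,-272,8,0,0,0,60],[-2,-272,8,0,0,0,60],[-2,-272,8,0,0,0,60],[-2,-272,8,0,0,0,60],[-2,-272,8,0,0,0,60],[-2,-272,8,0,0,0,60]]'; python3 -c "from h import *; go(.4565,-.1357,.01)"
```

```text
clock: 21.02
eef_pos: [0.4561, -0.1339, 0.1002]
eef_rot: [-0.001, 1.0, 0.0, -0.001]
ft_force: [-0.6, -0.3, -1.0]
opening: 0.0604
finger_force: 0.0
21.02 rows [-0.5 -1.9 90.2] [ 0.  -0.1  0.1] 0.06039136962789275
```

```bash
python3 -m jog '[[0,-1,25,0,0,0,60],[0,-1,50,0,0,0,60],[0,-1,70,0,0,0,60],[0,-1,82,0,0,0,60],[0,-1,90,0,0,0,60],[0,-1,90,0,0,0,60],[0,-1,90,0,0,0,60],[0,-1,90,0,0,0,25],[0,-1,90,0,0,0,25],[0,-1,90,0,0,0,25],[0,-1,90,0,0,0,25],[0,-1,90,0,0,0,25],[0,-1,90,0,0,0,25],[0,-1,90,0,0,0,25],[0,-1,90,0,0,0,25]]'; python3 -m jog '[[0,0,-10,0,0,0,25],[0,0,-30,0,0,0,25],[0,0,-60,0,0,0,25],[0,0,-80,0,0,0,25],[0,0,-90,0,0,0,25],[0,0,-90,0,0,0,25],[0,0,-90,0,0,0,25]]'; python3 -c "from h import *; go(.5028,.4053,.1)"
```

```text
clock: 22.27
eef_pos: [0.4565, -0.1364, 0.011]
eef_rot: [0.0, 1.0, -0.0, 0.0]
ft_force: [-0.6, 0.3, 6.1]
opening: 0.0338
finger_force: 15.0
clock: 22.85
eef_pos: [0.4561, -0.1362, 0.1003]
eef_rot: [0.0, 1.0, 0.0, -0.0]
ft_force: [0.3, -0.7, -0.6]
opening: 0.0336
finger_force: 15.0
22.85 rows [-46.6 541.5   0.4] [ 0. -0. -0.] 0.0335720590670133
```

```bash
python3 -m jog '[[-2,18,0,0,0,0,25],[-4,47,0,0,0,0,25],[-7,82,0,0,0,0,25],[-10,119,0,0,0,0,25],[-13,156,0,0,0,0,25],[-17,194,0,0,0,0,25],[-20,232,0,0,0,0,25],[-23,270,0,0,0,0,25],[-26,308,0,0,0,0,25],[-30,346,0,0,0,0,25],[-33,384,0,0,0,0,25],[-36,421,0,0,0,0,25],[-39,456,0,0,0,0,25],[-42,488,0,0,0,0,25],[-44,514,0,0,0,0,25],[-46,532,0,0,0,0,25],[-47,542,0,0,0,0,25],[-47,542,0,0,0,0,25],[-47,542,0,0,0,0,25],[-47,542,0,0,0,0,25]]'
python3 - <<'E'
from h import *
go(.5028,.4053,.016)
cv2.imwrite("pics/w5.png",manip.snapshot("wrist")[...,::-1])
E
```

```text
clock: 24.52
eef_pos: [0.5031, 0.4048, 0.0996]
eef_rot: [0.0, 1.0, -0.001, -0.001]
ft_force: [-0.1, 0.1, 0.8]
opening: 0.034
finger_force: 15.0
24.52 rows [ 0.2  0.6 83.6] [-0.1 -0.1 -0. ] 0.034002307515928615
```

View pics/w5.png

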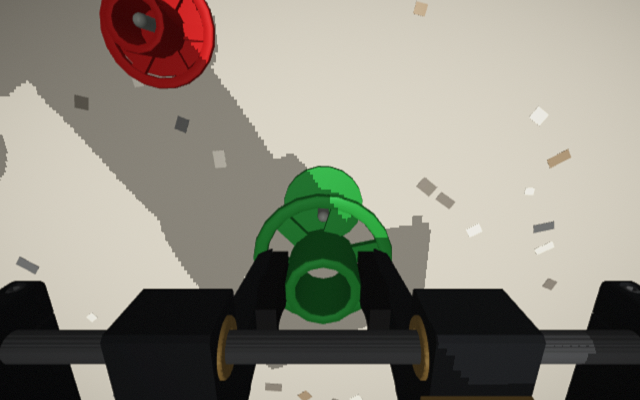

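The green basket is upright, with the pin (323,215) on the midline. I'll lower, release, and retreat upward and aside for a final check.

```bash
python3 -m jog '[[0,0,15,0,0,0,25],[0,0,35,0,0,0,25],[0,0,50,0,0,0,25],[0,0,65,0,0,0,25],[0,0,75,0,0,0,25],[0,0,80,0,0,0,25],[0,0,82,0,0,0,25],[0,0,82,0,0,0,25],[0,0,82,0,0,0,25],[0,0,82,0,0,0,25]]'; python3 -m jog '[[0,0,0,0,0,0,60],[0,0,0,0,0,0,60],[0,0,0,0,0,0,60],[0,0,0,0,0,0,60],[0,0,0,0,0,0,60],[0,0,-20,0,0,0,60],[0,0,-45,0,0,0,60],[0,0,-75,0,0,0,60],[0,0,-110,0,0,0,60],[0,0,-150,0,0,0,60],[30,0,-150,0,0,0,60],[70,0,-150,0,0,0,60],[110,20,-150,0,0,0,60],[150,40,-150,0,0,0,60],[190,50,-150,0,0,0,60],[230,60,-150,0,0,0,60],[270,70,-150,0,0,0,60],[270,70,-150,0,0,0,60],[270,70,-150,0,0,0,60]]'
python3 - <<'E'
from h import *
for n in('top','side'):
    i=manip.snapshot(n); r=find(n,i,.0115)
    for k in r: print(n,k,*[a for a,b in r[k]])
    c=i[130:330,140:500] if n=='top' else i[90:290,100:460]
    cv2.imwrite(f"pics/{n}9.png",cv2.resize(c,None,fx=2,fy=2)[...,::-1])
E
```

```text
clock: 25.4
eef_pos: [0.5037, 0.4059, 0.0195]
eef_rot: [0.0, 1.0, 0.0, 0.001]
ft_force: [0.5, -1.0, -1.1]
opening: 0.0338
finger_force: 15.0
clock: 26.98
eef_pos: [0.2315, 0.4763, 0.169]
eef_rot: [-0.002, 1.0, 0.0, 0.0]
ft_force: [-0.1, 0.8, 0.5]
opening: 0.0602
finger_force: 0.0
top red [0.3832 0.2999 0.0354]
top yellow [0.4553 0.137  0.0354] [ 0.8556 -0.2963  0.0369]
top green [0.5025 0.4056 0.0346]
top blue [0.5017 0.0124 0.0348]
side red [0.3842 0.3077 0.0493]
side yellow [ 0.8495 -0.3024  0.0381] [0.4575 0.1427 0.0451]
side green
side blue [0.5044 0.0141 0.0424]
```

View pics/top9.png

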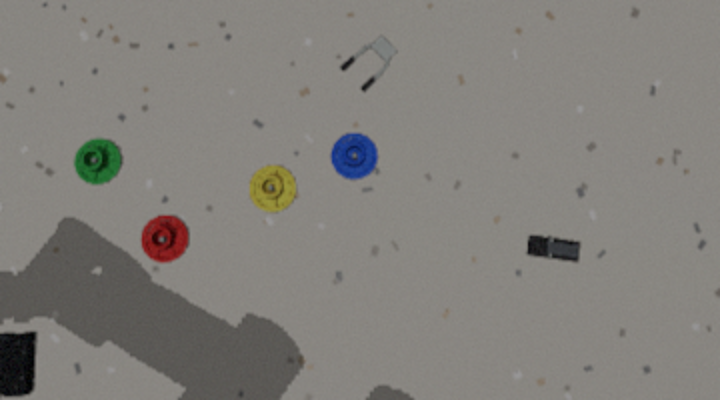

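View pics/side9.png

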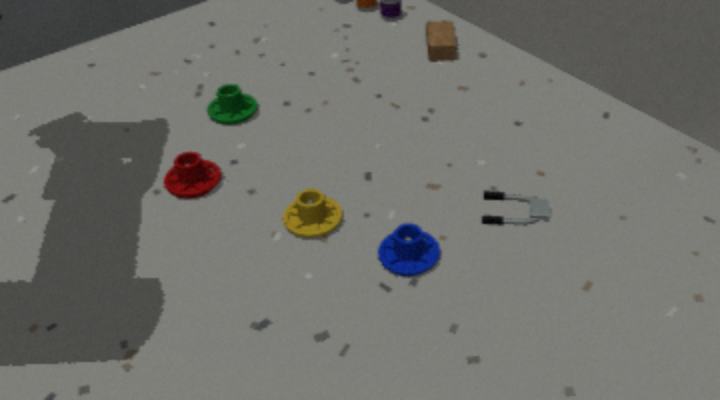

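All four baskets lie flat and concentric on their own stands (top crop: green (98,161), red (165,238), yellow (273,188), blue (354,156)). The brake and buckle have not moved, and the arm is clear.

```bash
python3 -c "from station import manip; print(manip.sign_off())"
```

```text
the job is handed in; nothing more can be done
None
```

All four baskets are released hub up and flat on the stands of their own colours, the buckle and ski brake were left where they lay, and the job was handed in at about 27 s on the robot's clock.

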